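# Load a filter cassette and hold it pressed for screwing

## Robot

A 6-joint arm with a two-finger parallel gripper is mounted at the origin on a cart in front of the work surface, level with it; the furniture and walls round the work are solid. World frame = base frame: x ahead of the robot, y to its left, z up, the work surface at z = 0. Lengths are in m, angles in rad, forces in N, time in s.
With the tool pointing down it reaches from about 0.425 to 1.125 m from the base axis. Payload 14.9 kg.
Tool frame: the origin (TCP) lies midway between the tips of the shut fingers; the grasp point (between the pads) lies 19 mm behind it (arm.grasp_offset is the distance from the TCP to the grasp point, in m); z points along the fingers, y is the line along which they close (so a half turn about z gives the same grasp; the last joint's range is limited). The gripper opens to 91 mm and grips with 3 to 60 N. Pads are 32 mm wide; open, the fingers measure 118 mm over their backs; the gripper's body (76 mm by 178 mm) begins 60 mm behind the grasp point.
Start: joints at [-1.252, 0.379, 1.734, -0, 1.028, -0.033], TCP at [0.241, -0.657, 0.214] pointing down, gripper open.
Joint ranges: [-2.77, 2.77], [-0.74, 2.19], [0, 2.66], [-1.06, 4.2], [0.31, 2.87], [-3.08, 3.08]. Speed limits (rad/s): [1.89, 1.89, 2.39, 3.14, 3.14, 3.14].

## Interface

Orientations are given as a unit quaternion [w, x, y, z].
In Python, from rig import readout, vision, hand_in, finder, arm gives the robot as it stands.
- The arm moves only by the tool drive_tool, never from a script. Its argument "plan" is a list that holds one entry, the list of rows, each a list of 6 numbers: the shift along the tool's x, y, z in m, then the turn, a rotation vector about the tool's x, y, z in rad. A call has 1 to 10 rows; each row is the pose to reach, as a shift and turn from the pose commanded when the call began, along the tool's axes at that moment; what a row does not reach only later rows make up. A row lasts 1/10 s, in which the tool goes at most 50 mm and 8.59 degrees, less where a joint would pass 70% of its speed; a pose out of reach is approached as far as the arm can. A call with a gripper value outside its range is refused whole. "gripper" is the gripper command: -1 is fully open, 1 is shut, values between are in proportion, set as the call begins (left out, the last holds). The fingers move at their own pace and stop on an object; "squeeze" is the grip in N (left out, the last holds). Time passes only in rows, so rows that repeat a pose let the fingers close. It gives the time, the measured TCP pose, the force, the opening and the grip force at its end, in the units of the state.
- readout.get_obs(): the state, without advancing time (a new reading comes with each control period).
- vision.get_image(name): name is "scene" or "top" or "wrist"; returns a dict with "image" (384x512x3 uint8, red, green, blue), "fx", "fy", "cx", "cy" (pixels), "rvec" (rotation vector, rad) and "tvec" (3), from world to camera coordinates, as OpenCV has them; the wrist camera has in their place "tool_from_camera" (4x4, takes a point from camera to tool coordinates, whose origin is the TCP and whose axes are the flange's). Camera axes: x right, y down, z forward; pixel columns grow to the right and rows downward; lengths in m; the calibration is good to about 2 mm. A picture is of the moment at which its call begins: read the wrist's pose just before it. There is no depth.
- hand_in(): hands the job in; it is judged then, once.
Trained networks look in a picture, given as the dict that the camera call returned (one of the last four; its "shot" number tells which), for a name from the list of things; names that differ only in an ending like _2 or _b are one class to them, and where a whole thing is asked for, a point or a joint stands for the part that bears it (a point fixed in the world has none). Each returns a list of dicts, best first, with "conf" (0 to 1); they miss things now and then, are a little off and sometimes report something else, mostly with a low value. They report only what shows in the picture. A call takes as long as a camera call. They do not tell look-alikes from the thing itself.
- finder.outline_of(picture, thing): "pixels" (384x512 bool, what is visible of it) and "position" ([column, row] in pixels, amid what is visible of it).
- finder.tip_of(picture, thing): "position" ([column, row] in pixels: a listed point, or the origin of a listed thing).
The state is a dict: "time_s": time; "joint_positions": joint angles; "joint_vel": joint speeds; "effort": joint torques, N m; "tool_pos": TCP position; "eef_rot": TCP orientation; "contact_force": force on the tool from outside, world axes, zero at the start; "moment": the same for the moment, N m; "width": finger opening in m; "gripper_force": force on a finger pad.
Only numpy, scipy, OpenCV 4.12 (cv2) and the standard library are available. Lean on these libraries where they do the work, as an engineer would, in place of code of your own. Each camera call takes 0.05 s, during which the arm holds its last target. There are 200 camera calls.

## Task

Put the orange and white filter cassette squarely on the black rubber pad of the sprung table in the clamping fixture and let go of it. Then take the open press frame by its blue handle, lower it gently onto the cassette and press with a steady force of about 15 N on the cassette, which brings the frame level and its pointer into the green band of the gauge. Finish while still holding it pressed like that, so that a colleague can do up the cassette's screws, and leave the two vials, the dropper bottle, the reagent bottle and the small measuring cylinder standing where they are.

Things in the scene. Friction and masses are not known exactly. Their poses are not given: they have to be found in the camera images.
- cassette_center (a point): centre (half-way up) of the loose filter cassette: a block 56 mm along its x, 50 mm along its y, 24 mm high, lower half white, upper half orange, a small dark screw near each top corner; about 0.12 kg. Its underside is 12 mm below this point. Grasp it from above across the 50 mm sides (along its y)
- fixture: the clamping fixture, fixed to the bench: grey base plate 205 x 200 x 12 mm; origin under the middle of the sprung table on the bench top; its x points from the handle side (front) to the hinge (back), its y to the side of the gauge. A white gauge post, 18 mm wide, stands 102 mm high at x -70 mm, y +88 mm with a 12 mm green band centred 77 mm above the bench and a red band under it
- table_top (a point): middle of the top face of the sprung table (aluminium plate 90 x 84 mm with a black rubber pad 60 x 54 mm in the middle, long side along the fixture's x); 45 mm above the bench when unloaded. It is pushed down against a spring: 2.6 N at the start and 1.3 N for each mm, 20 mm of travel. The point and its axes move with the table
- hinge (a point): middle of the press frame's hinge axis, which runs along the fixture's y; 85 mm behind the table's middle and 77 mm above the bench
- press_frame (a joint): angle of the aluminium press frame, about 130 mm wide. 0 = level, reaching from hinge to front; positive = opened upward, about 1.6 = upright; limits -0.19 and 1.8. Light friction (0.2 N m) keeps it where it is left. The foot meets the cassette at about 0.13; force on the cassette: 3 N there, 15 N at 0, 25 N at about -0.08. The push at the handle is about 0.45 of it
- handle (a point): middle of the blue handle: a round bar 14 mm thick, 56 mm long (blue part), parallel to the hinge and 190 mm from it, with 31 mm of free space between it and the frame's front bar. It can be pinched from above in any position of the frame, fingers closing across the bar, and turns between the fingers as the frame swings
- foot (a point): middle of the underside of the frame's round rubber foot, 26 mm across; 85 mm from the hinge, 18 mm under the frame's middle plane; it comes down on the middle of the cassette
- vial_brown: bystander: small glass vial, 23 mm across, 52 mm high, origin at its underside, to be left alone
- vial_yellow: bystander: small glass vial with black cap, 23 mm across, 52 mm high, origin at its underside, to be left alone
- dropper: bystander: amber dropper bottle, 52 mm across, 140 mm high, origin at its underside, to be left alone
- bottle: bystander: clear stoppered reagent bottle, 67 mm across, 154 mm high, origin at its underside, to be left alone
- measure: bystander: small glass measuring cylinder, 36 mm across, 106 mm high, origin at its underside, to be left alone
- titration_stand: fixed tall burette stand with clamp and burette on the lower bench to the robot's left, reaching about 0.67 m above the bench; its arms span about 270 mm. An obstacle: swing the arm round only when it is folded in or raised well above it
Mind the look-alikes: they are no part of the job. Several things look just like the part that bears cassette_center: the one meant starts farthest to the robot's left.

How it is judged:
By the outcome, as a careful person would: the job done as asked, in the order asked, and still so for the second after the job is handed in, while the arm keeps its last pose, push and grip.
It also fails if it takes over 72 s, if anything falls off the work surface, if the arm or the gripper's body presses on something with over 40 N, if the wrist force passes 120 N, or if a joint passes its speed limit or range.

## Working session

There is one attempt and no reset: what is moved stays moved. The work goes in short steps, Python scripts to look and compute and a tool call to move; the robot and the scene stay as the last step left them, time stands still between calls to the robot, and variables do not carry over. Pictures are saved under pics/ and viewed, at most 10 in all, crops included, and the job is handed in when it is done.

Besides the shell and the picture viewer there is one more tool, called after "Request:" in YAML: its name, and indented under it one key for each argument. drive_tool: Moves the arm, as the interface text tells. Its arguments: {"type":"object","properties":{"plan":{"type":"array","items":{"type":"array","items":{"type":"array","items":{"type":"number"}}}},"gripper":{"type":"number"},"squeeze":{"type":"number"}},"required":["plan"]}

```bash
mkdir -p pics; ls; python3 - <<'E'
from rig import readout, vision, finder
import cv2,numpy as np
print(readout.get_obs())
ims=[]
for n in ["scene","top"]:
    p=vision.get_image(n); cv2.imwrite(f"pics/{n}0.png",p["image"][:,:,::-1])
    print(n,p["fx"],p["cx"],p["cy"],p["rvec"],p["tvec"])
    for t in ["cassette_center","table_top","hinge","handle","fixture","foot"]:
        print(t,[(np.round(d["position"],1).tolist(),round(d["conf"],2)) for d in finder.tip_of(p,t)])
    ims.append(p["image"][:,:,::-1])
cv2.imwrite("pics/both.png",cv2.resize(np.vstack(ims),(450,675))[:600] if 0 else cv2.resize(np.hstack(ims),(800,300)))
E
```

```text
pics
{'time_s': 0.0, 'joint_positions': array([-1.25228808e+00,  3.79429770e-01,  1.73479000e+00,  1.35313082e-05,
        1.02848059e+00, -3.32580315e-02]), 'joint_vel': array([-0.00178955, -0.00024771,  0.00145414,  0.00068815,  0.00102578,
       -0.00045307]), 'effort': array([-3.12238662e-03, -7.63733339e+01, -4.34367228e+01,  6.48973603e-02,
        4.24591452e-02, -7.20567004e-05]), 'tool_pos': array([ 0.24108917, -0.65674604,  0.21326886]), 'eef_rot': array([-5.49055083e-04,  9.84572854e-01,  1.74974253e-01, -7.29920047e-05]), 'contact_force': array([ 0.29881323, -0.08553393,  0.9918063 ]), 'moment': array([ 0.00405404,  0.00874497, -0.01007135]), 'gripper_force': 0.0, 'width': 0.09132555025844377}
scene 409.11823491132105 255.432042583906 187.26325339231266 [ 0.8352463  -2.5218975   1.13543096] [0.43829466 0.20543696 1.17409538]
cassette_center [([197.2, 220.4], 0.88), ([306.3, 205.9], 0.82), ([269.1, 216.0], 0.47)]
table_top [([243.7, 171.7], 0.47)]
hinge [([227.8, 155.0], 0.73)]
handle [([220.4, 102.6], 0.64)]
fixture [([241.5, 178.8], 0.79)]
foot [([226.2, 134.5], 0.97), ([242.0, 178.1], 0.27)]
top 363.46806157872317 259.1909076057049 189.07074467441362 [ 2.2008475  -2.16924471  0.09897894] [0.03367623 0.52444259 1.14348512]
cassette_center [([240.4, 226.6], 0.61), ([194.3, 171.5], 0.59), ([247.3, 113.3], 0.21)]
table_top [([265.4, 166.6], 0.73)]
hinge [([271.4, 136.6], 0.82)]
handle [([277.4, 121.3], 0.66), ([274.2, 137.7], 0.49)]
fixture [([268.1, 170.7], 0.72), ([273.9, 134.7], 0.42)]
foot [([274.9, 135.2], 0.91)]
```

View pics/scene0.png

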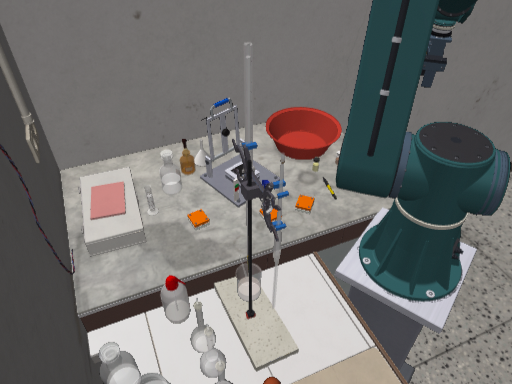

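View pics/top0.png

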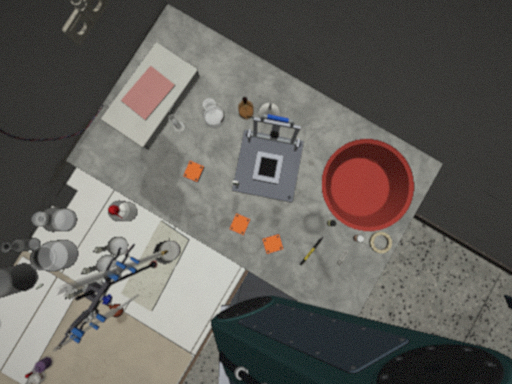

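```bash
cat > h.py <<'E'
import numpy as np, cv2
from scipy.spatial.transform import Rotation as R
def proj(p,X):
    K=np.array([[p["fx"],0,p["cx"]],[0,p["fy"],p["cy"]],[0,0,1.]])
    return cv2.projectPoints(np.float64(X).reshape(-1,1,3),np.float64(p["rvec"]),np.float64(p["tvec"]),K,None)[0].reshape(-1,2)
def ray(p,uv,z):
    "point at height z (world) for pixel uv in fixed camera"
    Rm=R.from_rotvec(np.ravel(p["rvec"])).as_matrix(); t=np.ravel(p["tvec"])
    d=Rm.T@np.array([(uv[0]-p["cx"])/p["fx"],(uv[1]-p["cy"])/p["fy"],1]); o=-Rm.T@t
    return o+d*(z-o[2])/d[2]
def wrist_ext(p,o):
    "give a wrist picture rvec/tvec from state o"
    w,x,y,z=o["eef_rot"]; T=np.eye(4); T[:3,:3]=R.from_quat([x,y,z,w]).as_matrix(); T[:3,3]=o["tool_pos"]
    M=np.linalg.inv(T@np.array(p["tool_from_camera"])); p["rvec"]=R.from_matrix(M[:3,:3]).as_rotvec(); p["tvec"]=M[:3,3]; return p
E
python3 - <<'E'
from h import *
from rig import vision,finder
s=vision.get_image("scene"); t=vision.get_image("top")
for q,p in (("scene",s),("top",t)):
    for n,z in (("cassette_center",.012),("table_top",.045),("hinge",.077),("fixture",0),("vial_brown",0),("vial_yellow",0),("dropper",0),("bottle",0),("measure",0)):
        for d in finder.tip_of(p,n): print(q,n,np.round(d["position"]),round(d["conf"],2),np.round(ray(p,d["position"],z),3))
E
```

```text
scene cassette_center [305. 203.] 0.78 [ 0.353 -0.01   0.012]
scene cassette_center [221. 103.] 0.71 [ 0.979 -0.332  0.012]
scene cassette_center [199. 218.] 0.52 [0.581 0.247 0.012]
scene cassette_center [271. 215.] 0.41 [0.411 0.101 0.012]
scene table_top [241. 168.] 0.51 [0.602 0.007 0.045]
scene hinge [227. 153.] 0.56 [0.668 0.001 0.077]
scene hinge [174. 186.] 0.28 [0.693 0.233 0.077]
scene fixture [241. 179.] 0.74 [0.603 0.008 0.   ]
scene fixture [154. 213.] 0.36 [0.72  0.308 0.   ]
scene vial_brown [338. 164.] 0.38 [ 0.368 -0.267  0.   ]
scene vial_yellow [314. 170.] 0.59 [ 0.422 -0.186  0.   ]
scene dropper [184. 165.] 0.83 [0.816 0.073 0.   ]
scene bottle [175. 189.] 0.67 [0.75  0.185 0.   ]
scene measure [153. 214.] 0.48 [0.721 0.313 0.   ]
scene measure [318. 168.] 0.3 [ 0.413 -0.206 -0.   ]
top cassette_center [241. 227.] 0.68 [0.403 0.099 0.012]
top cassette_center [270. 244.] 0.52 [0.349 0.005 0.012]
top cassette_center [192. 170.] 0.5 [0.583 0.259 0.012]
top table_top [267. 167.] 0.88 [0.592 0.017 0.045]
top table_top [356. 242.] 0.58 [ 0.363 -0.262  0.045]
top hinge [272. 139.] 0.7 [0.676 0.003 0.077]
top fixture [268. 167.] 0.62 [0.6   0.013 0.   ]
top vial_brown [354. 236.] 0.45 [ 0.377 -0.269  0.   ]
top vial_yellow [271. 136.] 0.65 [0.701 0.004 0.   ]
top vial_yellow [356. 240.] 0.64 [ 0.365 -0.273  0.   ]
top vial_yellow [329. 221.] 0.53 [ 0.425 -0.188  0.   ]
top dropper [244. 112.] 0.83 [0.781 0.093 0.   ]
top bottle [278. 121.] 0.61 [ 0.753 -0.019  0.   ]
top bottle [218. 119.] 0.56 [0.755 0.18  0.   ]
top measure [180. 128.] 0.53 [0.724 0.305 0.   ]
```

Three cassettes in the top view: (194,172), (240,225) and (273,244), with y ≈ 0.255, 0.10 and 0.005. The one at (194,172), scene (198,218), is farthest left, so it is the one meant. I'll confirm it in a crop.

```bash
python3 - <<'E'
from h import *
from rig import vision,finder
t=vision.get_image("top"); s=vision.get_image("scene")
crop=cv2.resize(t["image"][95:265,165:325],None,fx=3.5,fy=3.5,interpolation=cv2.INTER_CUBIC)
cv2.imwrite("pics/crop1.png",crop[:,:,::-1])
for p in (t,s):
    hsv=cv2.cvtColor(p["image"],cv2.COLOR_RGB2HSV); m=cv2.inRange(hsv,(5,170,130),(18,255,255))
    n,l,st,c=cv2.connectedComponentsWithStats(m)
    for i in range(1,n):
        if st[i,4]>80 and st[i,4]<600:
            px=np.argwhere(l==i)[:,::-1]; W=np.array([ray(p,q,.024)[:2] for q in px])
            print(np.round(c[i]),st[i,4],"world rect",[np.round(a,3) for a in cv2.minAreaRect(np.float32(W*1000))])
# handle blue
for p in (t,s):
    for n in("handle","foot"): print(n,[(np.round(d["position"]),round(d["conf"],2)) for d in finder.tip_of(p,n)])
# predicted fixture for yaw fits
for yaw in (-.1,-.15,-.2):
    c,sn=np.cos(yaw),np.sin(yaw); Q=lambda x,y,z:[.600+c*x-sn*y,.012+sn*x+c*y,z]
    print(yaw,np.round(proj(t,[Q(-.1,-.1,.012),Q(-.1,.1,.012),Q(.1,.1,.012),Q(.1,-.1,.012),Q(-.07,.088,.102)])).tolist())
E
```

```text
[193. 171.] 204 world rect [array([579.258, 253.358]), array([46.592, 50.951]), np.float64(71.075)]
[239. 224.] 206 world rect [array([412.596, 102.72 ]), array([44.725, 50.336]), np.float64(69.054)]
[272. 244.] 212 world rect [array([351.75 ,  -2.765]), array([45.164, 50.755]), np.float64(16.596)]
[305. 202.] 179 world rect [array([350.757,  -1.801]), array([48.512, 58.482]), np.float64(17.17)]
[198. 217.] 201 world rect [array([577.582, 255.074]), array([49.343, 57.932]), np.float64(66.164)]
handle [(array([276., 119.]), 0.76)]
foot [(array([274., 137.]), 0.62)]
handle [(array([221., 100.]), 0.87)]
foot [(array([230., 135.]), 0.7), (array([221., 103.]), 0.33)]
-0.1 [[296.0, 200.0], [234.0, 193.0], [242.0, 132.0], [302.0, 139.0], [238.0, 181.0]]
-0.15 [[294.0, 201.0], [233.0, 191.0], [243.0, 131.0], [304.0, 141.0], [237.0, 180.0]]
-0.2 [[292.0, 203.0], [232.0, 190.0], [245.0, 130.0], [305.0, 143.0], [236.0, 178.0]]
```

View pics/crop1.png

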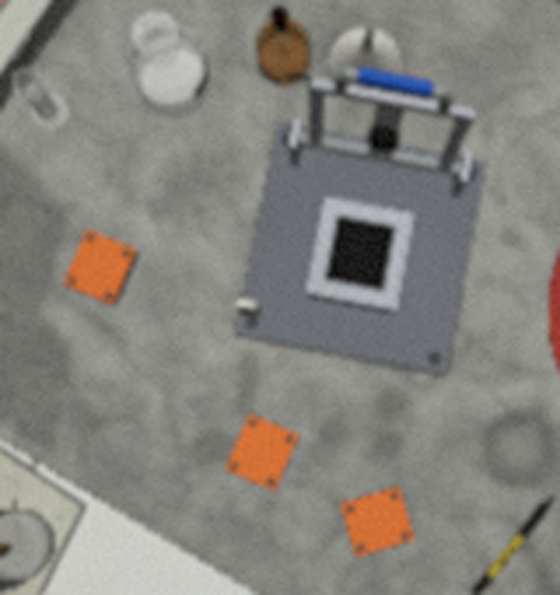

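The crop shows three orange-topped cassettes. The left one at crop (100,267), full (194,171), is the one meant. Its long axis is about 10° off the fixture's. The fixture's front corners are at full (233,191) and (293,202), so its yaw is about -0.175. The gauge post is at the front left.

```bash
cat >> h.py <<'E'
def tri(p1,u1,p2,u2):
    def P(p): 
        return np.array([[p["fx"],0,p["cx"]],[0,p["fy"],p["cy"]],[0,0,1.]])@np.c_[R.from_rotvec(np.ravel(p["rvec"])).as_matrix(),np.ravel(p["tvec"])]
    X=cv2.triangulatePoints(P(p1),P(p2),np.float64(u1),np.float64(u2)).ravel(); return X[:3]/X[3]
def move(pos,yang,o=None,tilt=0):
    "shift+turn (tool axes) from measured pose to TCP pos, tool down, tool y at world angle yang (deg)"
    from rig import readout
    o=o or readout.get_obs(); w,x,y,z=o["eef_rot"]; A=R.from_quat([x,y,z,w])
    a=np.radians(yang); ty=np.array([np.cos(a),np.sin(a),0]); tz=np.array([0,0,-1.]); B=R.from_matrix(np.c_[np.cross(ty,tz),ty,tz])
    print("shift",np.round(A.inv().apply(np.array(pos)-o["tool_pos"]),4),"turn",np.round((A.inv()*B).as_rotvec(),4),"tcp",np.round(o["tool_pos"],4))
E
python3 - <<'E'
from h import *
from rig import vision,finder
t=vision.get_image("top"); s=vision.get_image("scene")
for n in ("titration_stand","handle","foot","hinge"):
    a=finder.tip_of(t,n);b=finder.tip_of(s,n)
    if a and b: print(n,a[0],b[0],np.round(tri(t,a[0]["position"],s,b[0]["position"]),3))
print(ray(s,(250,315),-.1),ray(s,(250,315),0),ray(s,(248,45),.67))
move([.579,.254,.25],68.5)
E
```

```text
handle {'position': [277.6, 122.0], 'conf': 0.69} {'position': [221.9, 101.5], 'conf': 0.8} [0.676 0.    0.276]
foot {'position': [275.4, 133.9], 'conf': 0.6} {'position': [228.4, 135.6], 'conf': 0.9} [ 0.669 -0.006  0.147]
[ 0.29220789  0.36664403 -0.1       ] [0.2556758  0.41445035 0.        ] [0.29950598 0.35805    0.67      ]
shift [ 0.6311 -0.7389 -0.0361] turn [ 0.     -0.     -2.4145] tcp [ 0.2412 -0.6571  0.2139]
```

Request:
drive_tool:
  plan:
    - [[0.31, -0.37, -0.09, 0, 0, -1.2], [0.31, -0.37, -0.09, 0, 0, -1.2], [0.31, -0.37, -0.09, 0, 0, -1.2], [0.31, -0.37, -0.09, 0, 0, -1.2], [0.31, -0.37, -0.09, 0, 0, -1.2], [0.31, -0.37, -0.09, 0, 0, -1.2], [0.31, -0.37, -0.09, 0, 0, -1.2], [0.31, -0.37, -0.09, 0, 0, -1.2], [0.31, -0.37, -0.09, 0, 0, -1.2], [0.31, -0.37, -0.09, 0, 0, -1.2]]
  gripper: -1

```text
time_s: 3.5
tool_pos: [0.4051, -0.2008, 0.3047]
eef_rot: [0.0, 0.714, 0.701, 0.0]
contact_force: [0.4, 0.2, 0.1]
width: 0.0915
gripper_force: 0.0
```

```bash
python3 -c "
from h import *
move([.579,.254,.25],68.5)"
```

```text
shift [0.458  0.1655 0.0547] turn [ 6.0000e-04  9.0000e-04 -1.2138e+00] tcp [ 0.4051 -0.2008  0.3047]
```

Request:
drive_tool:
  plan:
    - [[0.458, 0.165, 0.02, 0, 0, -1.21], [0.458, 0.165, 0.02, 0, 0, -1.21], [0.458, 0.165, 0.02, 0, 0, -1.21], [0.458, 0.165, 0.02, 0, 0, -1.21], [0.458, 0.165, 0.02, 0, 0, -1.21], [0.458, 0.165, 0.02, 0, 0, -1.21], [0.458, 0.165, 0.05, 0, 0, -1.21], [0.458, 0.165, 0.05, 0, 0, -1.21], [0.458, 0.165, 0.05, 0, 0, -1.21], [0.458, 0.165, 0.05, 0, 0, -1.21]]

```text
time_s: 4.5
tool_pos: [0.5788, 0.2544, 0.2533]
eef_rot: [-0.0, 0.188, 0.982, 0.0]
contact_force: [0.3, -0.0, 1.1]
width: 0.0915
gripper_force: 0.0
```

```bash
cat > cas.py <<'E'
from h import *
from rig import vision,finder,readout
o=readout.get_obs(); p=wrist_ext(vision.get_image("wrist"),o)
cv2.imwrite("pics/w1.png",p["image"][:,:,::-1])
hsv=cv2.cvtColor(p["image"],cv2.COLOR_RGB2HSV); m=cv2.inRange(hsv,(5,170,110),(18,255,255))
n,l,st,c=cv2.connectedComponentsWithStats(m)
for i in range(1,n):
    if st[i,4]>300:
        px=np.argwhere(l==i)[:,::-1]; W=np.array([ray(p,q,.024)[:2] for q in px])
        print(np.round(c[i]),st[i],"rect",[np.round(a,1) for a in cv2.minAreaRect(np.float32(W*1000))])
print([(d["position"],d["conf"],np.round(ray(p,d["position"],.012),4)) for d in finder.tip_of(p,"cassette_center")])
E
python3 cas.py
```

```text
[11. 81.] [   0   50   33   60 1097] rect [array([353.4,  -1.6]), array([50.6, 54.8]), np.float64(17.0)]
[101.  94.] [  79   72   44   46 1611] rect [array([412.9, 103. ]), array([48.9, 54.7]), np.float64(67.9)]
[258. 170.] [ 240  151   36   39 1322] rect [array([578.4, 253.8]), array([48.9, 52.9]), np.float64(68.4)]
[([107.7, 92.9], 0.93, array([0.4112, 0.1074, 0.012 ])), ([6.3, 80.4], 0.83, array([ 0.3488, -0.0081,  0.012 ])), ([254.4, 168.9], 0.57, array([0.577 , 0.2497, 0.012 ]))]
```

View pics/w1.png

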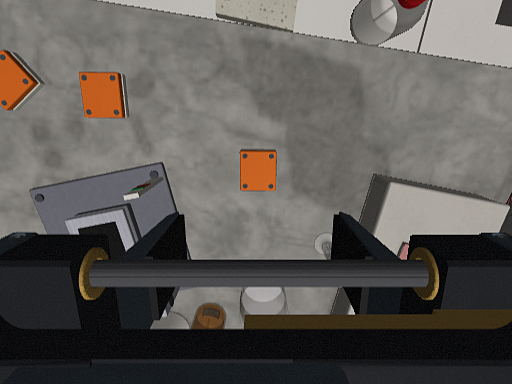

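The wrist view shows the target cassette at (258,170), directly below, squared to the fingers. I'll descend and grip.

Request:
drive_tool:
  plan:
    - [[0, 0, 0.05, 0, 0, 0], [0, 0, 0.1, 0, 0, 0], [0, 0, 0.15, 0, 0, 0], [0, 0, 0.19, 0, 0, 0], [0, 0, 0.22, 0, 0, 0], [0, 0, 0.235, 0, 0, 0], [0, 0, 0.243, 0, 0, 0], [0, 0, 0.248, 0, 0, 0], [0, 0, 0.248, 0, 0, 0], [0, 0, 0.248, 0, 0, 0]]

```text
time_s: 5.6
tool_pos: [0.5791, 0.2521, 0.0072]
eef_rot: [0.001, 0.189, 0.982, 0.0]
contact_force: [0.6, -0.0, 0.7]
width: 0.091
gripper_force: 0.0
```

Request:
drive_tool:
  plan:
    - [[0, 0, 0, 0, 0, 0], [0, 0, 0, 0, 0, 0], [0, 0, 0, 0, 0, 0], [0, 0, 0, 0, 0, 0], [0, 0, 0, 0, 0, 0], [0, 0, 0, 0, 0, 0], [0, 0, 0, 0, 0, 0], [0, 0, 0, 0, 0, 0], [0, 0, 0, 0, 0, 0], [0, 0, 0, 0, 0, 0]]
  gripper: 1
  squeeze: 20

```text
time_s: 6.6
tool_pos: [0.5784, 0.2518, 0.0059]
eef_rot: [0.0, 0.189, 0.982, 0.0]
contact_force: [0.7, 1.0, 1.1]
width: 0.0498
gripper_force: 20.0
```

Request:
drive_tool:
  plan:
    - [[0, 0, -0.01, 0, 0, 0], [0, 0, -0.04, 0, 0, 0], [0, 0, -0.08, 0, 0, 0], [0, 0, -0.12, 0, 0, 0], [0, 0, -0.14, 0, 0, 0], [0, 0, -0.14, 0, 0, 0]]

```text
time_s: 7.2
tool_pos: [0.58, 0.2524, 0.1497]
eef_rot: [0.002, 0.189, 0.982, 0.001]
contact_force: [0.5, 0.8, -1.5]
width: 0.0496
gripper_force: 20.0
```

```bash
python3 - <<'E'
from h import *
from rig import vision,readout
t=vision.get_image("top"); s=vision.get_image("scene"); o=readout.get_obs(); w=wrist_ext(vision.get_image("wrist"),o)
for nm,p in (("top",t),("scene",s),("wrist",w)):
    g=cv2.cvtColor(p["image"],cv2.COLOR_RGB2GRAY); m=np.uint8(g<45)
    n,l,st,c=cv2.connectedComponentsWithStats(m)
    for i in range(1,n):
        P=ray(p,c[i],.045)
        if 60<st[i,4]<20000 and np.hypot(P[0]-.597,P[1]-.012)<.04:
            px=np.argwhere(l==i)[:,::-1]; W=np.array([ray(p,q,.046)[:2] for q in px])*1000
            print(nm,np.round(c[i]),st[i,4],np.round(W.mean(0),1),[np.round(a,1) for a in cv2.minAreaRect(np.float32(W))])
c=[w["image"],cv2.resize(s["image"][80:230,170:300],(333,384))]
cv2.imwrite("pics/w2.png",cv2.resize(np.hstack(c),(800,364))[:,:,::-1])
E
```

```text
top [267. 167.] 225 [592.9  16.7] [array([593. ,  16.5]), array([44.4, 49.9]), np.float64(79.6)]
scene [249. 173.] 119 [566.1   9.8] [array([569.1,   7.7]), array([ 17.1, 133.4]), np.float64(37.5)]
```

View pics/w2.png

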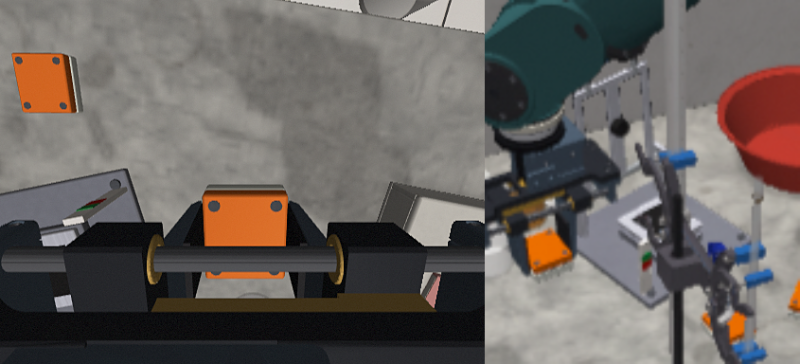

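The cassette is held squarely (left panel, (245,235)), and the table and pad are free (right panel). I'll raise to get a clear wrist view of the pad from above and behind.

```bash
python3 -c "
from h import *
move([.67,.03,.38],79.6)"
```

```text
shift [-0.1676 -0.1717 -0.235 ] turn [-0.0008 -0.001  -0.1983] tcp [0.5777 0.2515 0.145 ]
```

Request:
drive_tool:
  plan:
    - [[0, 0, -0.05, 0, 0, 0], [0, 0, -0.1, 0, 0, 0], [0, 0, -0.15, 0, 0, 0], [-0.02, -0.02, -0.19, 0, 0, -0.05], [-0.05, -0.05, -0.22, 0, 0, -0.1], [-0.08, -0.08, -0.235, 0, 0, -0.15], [-0.11, -0.11, -0.235, 0, 0, -0.198], [-0.14, -0.14, -0.235, 0, 0, -0.198], [-0.165, -0.17, -0.235, 0, 0, -0.198], [-0.165, -0.17, -0.235, 0, 0, -0.198]]

```text
time_s: 8.35
tool_pos: [0.6692, 0.0289, 0.3785]
eef_rot: [-0.001, 0.092, 0.996, -0.001]
contact_force: [-0.6, 0.2, -2.0]
width: 0.0502
gripper_force: 20.0
```

```bash
python3 - <<'E'
from h import *
from rig import vision,readout,finder
o=readout.get_obs(); p=wrist_ext(vision.get_image("wrist"),o)
cv2.imwrite("pics/w3.png",p["image"][:,:,::-1]); print(o["tool_pos"])
g=cv2.cvtColor(p["image"],cv2.COLOR_RGB2GRAY); m=np.uint8(g<45)
n,l,st,c=cv2.connectedComponentsWithStats(m)
for i in range(1,n):
    P=ray(p,c[i],.045)
    if 60<st[i,4]<20000 and np.hypot(P[0]-.597,P[1]-.012)<.05:
        px=np.argwhere(l==i)[:,::-1]; W=np.array([ray(p,q,.046)[:2] for q in px])*1000
        print(np.round(c[i]),st[i,4],np.round(W.mean(0),1),[np.round(a,1) for a in cv2.minAreaRect(np.float32(W))])
for n,z in (("table_top",.045),("hinge",.077)): print(n,[(d["position"],d["conf"],np.round(ray(p,d["position"],z),4)) for d in finder.tip_of(p,n)])
E
```

```text
[0.66923171 0.02891786 0.37854126]
[242. 115.] 1139 [592.3  15.7] [array([592. ,  15.2]), array([51.1, 57.2]), np.float64(79.4)]
table_top []
hinge [([240.0, 169.4], 0.73, array([ 0.6748, -0.0022,  0.077 ]))]
```

View pics/w3.png

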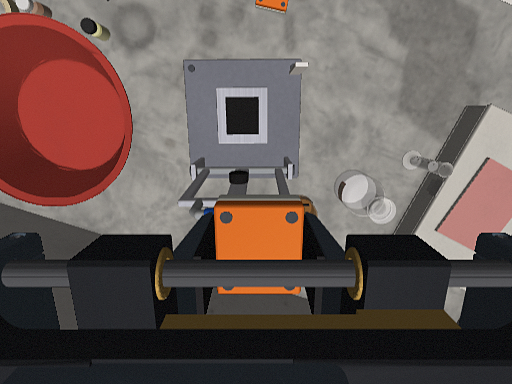

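```bash
python3 -c "
from h import *
move([.5924,.0158,.052],79.5)"
```

```text
shift [ 0.0707 -0.0305  0.3275] turn [-0.0003 -0.0024  0.001 ] tcp [0.6682 0.0329 0.3793]
```

Request:
drive_tool:
  plan:
    - [[0.03, -0.015, 0, 0, 0, 0], [0.06, -0.028, 0, 0, 0, 0], [0.071, -0.0305, 0, 0, 0, 0], [0.071, -0.0305, 0.04, 0, 0, 0], [0.071, -0.0305, 0.09, 0, 0, 0], [0.071, -0.0305, 0.14, 0, 0, 0], [0.071, -0.0305, 0.18, 0, 0, 0], [0.071, -0.0305, 0.21, 0, 0, 0], [0.071, -0.0305, 0.21, 0, 0, 0], [0.071, -0.0305, 0.21, 0, 0, 0]]

```text
time_s: 9.5
tool_pos: [0.5935, 0.0163, 0.1714]
eef_rot: [-0.0, 0.09, 0.996, 0.0]
contact_force: [0.2, -0.4, -1.2]
width: 0.0501
gripper_force: 20.0
```

```bash
python3 - <<'E'
from h import *
from rig import readout,vision
for i in range(3):
    o=readout.get_obs(); move([.5924,.0158,.052],79.5,o); vision.get_image("wrist")
E
```

```text
shift [ 0.001  -0.0007  0.1194] turn [ 0.     -0.0004  0.0023] tcp [0.5935 0.0163 0.1714]
shift [ 0.0019 -0.0007  0.1205] turn [0.0003 0.0016 0.0021] tcp [0.5942 0.0161 0.1725]
shift [ 0.0023 -0.0006  0.1209] turn [0.0005 0.0026 0.002 ] tcp [0.5945 0.016  0.173 ]
```

Request:
drive_tool:
  plan:
    - [[0.0015, -0.0006, 0.03, 0, 0, 0], [0.0015, -0.0006, 0.06, 0, 0, 0], [0.0015, -0.0006, 0.085, 0, 0, 0], [0.0015, -0.0006, 0.1, 0, 0, 0], [0.0015, -0.0006, 0.108, 0, 0, 0], [0.0015, -0.0006, 0.113, 0, 0, 0], [0.0015, -0.0006, 0.116, 0, 0, 0], [0.0015, -0.0006, 0.116, 0, 0, 0], [0.0015, -0.0006, 0.116, 0, 0, 0], [0.0015, -0.0006, 0.116, 0, 0, 0]]

```text
time_s: 10.65
tool_pos: [0.592, 0.0153, 0.0555]
eef_rot: [0.0, 0.091, 0.996, 0.0]
contact_force: [-0.5, 0.3, -2.3]
width: 0.0494
gripper_force: 20.0
```

```bash
python3 - <<'E'
from h import *
from rig import readout,vision
o=readout.get_obs(); move([.5924,.0158,.052],79.5,o); s=vision.get_image("scene"); t=vision.get_image("top"); move([.5924,.0158,.052],79.5); print(readout.get_obs()["contact_force"])
c=[cv2.resize(s["image"][130:220,185:305],(480,360)),cv2.resize(t["image"][120:210,220:300],(320,360))]
cv2.imwrite("pics/s4.png",np.hstack(c)[:,:,::-1])
E
```

```text
shift [-0.0003  0.0006  0.0035] turn [0.0002 0.0008 0.0014] tcp [0.592  0.0153 0.0555]
shift [-0.0004  0.0006  0.0033] turn [0.0001 0.0006 0.0014] tcp [0.5919 0.0153 0.0553]
[-0.47417921  0.66635221 -2.27146462]
```

View pics/s4.png

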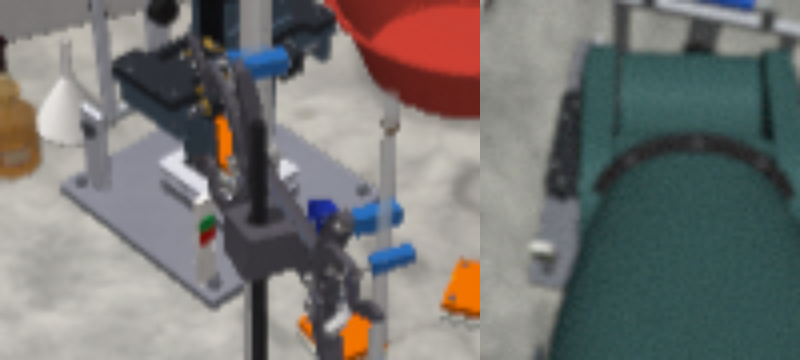

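The cassette (left panel, (225,140)) is over the table, mostly hidden by the stand. I'll lower the last 4.5 mm and check for contact.

Request:
drive_tool:
  plan:
    - [[0, 0.0005, 0.0015, 0, 0, 0], [0, 0.0005, 0.003, 0, 0, 0], [0, 0.0005, 0.0042, 0, 0, 0], [0, 0.0005, 0.0047, 0, 0, 0], [0, 0.0005, 0.0047, 0, 0, 0], [0, 0.0005, 0.0047, 0, 0, 0]]

```text
time_s: 11.35
tool_pos: [0.5918, 0.0158, 0.0503]
eef_rot: [-0.0, 0.091, 0.996, 0.0]
contact_force: [-1.4, 0.2, 0.5]
width: 0.0499
gripper_force: 20.0
```

Request:
drive_tool:
  plan:
    - [[0, 0, 0, 0, 0, 0], [0, 0, 0, 0, 0, 0], [0, 0, 0, 0, 0, 0], [0, 0, 0, 0, 0, 0], [0, 0, 0, 0, 0, 0], [0, 0, 0, 0, 0, 0]]
  gripper: -1

```text
time_s: 11.95
tool_pos: [0.5918, 0.0158, 0.0502]
eef_rot: [0.0, 0.091, 0.996, 0.0]
contact_force: [0.3, -0.1, 0.1]
width: 0.091
gripper_force: 0.0
```

Request:
drive_tool:
  plan:
    - [[0, 0, -0.02, 0, 0, 0], [0, 0, -0.06, 0, 0, 0], [0, 0, -0.11, 0, 0, 0], [0, 0, -0.16, 0, 0, 0], [0, 0, -0.21, 0, 0, 0], [0, 0, -0.26, 0, 0, 0], [0, 0, -0.31, 0, 0, 0], [0, 0, -0.33, 0, 0, 0], [0, 0, -0.33, 0, 0, 0], [0, 0, -0.33, 0, 0, 0]]

```text
time_s: 12.95
tool_pos: [0.5915, 0.0158, 0.3796]
eef_rot: [-0.0, 0.091, 0.996, -0.0]
contact_force: [-0.1, -0.7, -0.7]
width: 0.0912
gripper_force: 0.0
```

```bash
python3 - <<'E'
from h import *
move([.676,0,.40],79.5)
E
```

```text
shift [-0.086  -0.0002 -0.0204] turn [-0.0001 -0.0003  0.0015] tcp [0.5915 0.0158 0.3796]
```

```bash
python3 - <<'E'
from h import *
move([.635,-.084,.40],-10.5)
E
```

```text
shift [-0.0608 -0.0903 -0.0204] turn [-2.0000e-04 -2.0000e-04  1.5723e+00] tcp [0.5915 0.0158 0.3796]
```

Request:
drive_tool:
  plan:
    - [[-0.02, -0.03, -0.02, 0, 0, 0.15], [-0.04, -0.06, -0.02, 0, 0, 0.3], [-0.061, -0.09, -0.02, 0, 0, 0.45], [-0.061, -0.09, -0.02, 0, 0, 0.6], [-0.061, -0.09, -0.02, 0, 0, 0.75], [-0.061, -0.09, -0.02, 0, 0, 0.9], [-0.061, -0.09, -0.02, 0, 0, 1.05], [-0.061, -0.09, -0.02, 0, 0, 1.2], [-0.061, -0.09, -0.02, 0, 0, 1.35], [-0.061, -0.09, -0.02, 0, 0, 1.5]]

```text
time_s: 13.95
tool_pos: [0.6348, -0.0837, 0.3977]
eef_rot: [-0.001, 0.747, 0.664, -0.001]
contact_force: [0.3, 0.4, 0.0]
width: 0.0911
gripper_force: 0.0
```

Request:
drive_tool:
  plan:
    - [[0, 0, 0, 0, 0, 0.07], [0, 0, 0, 0, 0, 0.07], [0, 0, 0, 0, 0, 0.07], [0, 0, 0, 0, 0, 0.07]]

```text
time_s: 14.35
tool_pos: [0.6353, -0.0837, 0.3994]
eef_rot: [-0.0, 0.768, 0.641, -0.0]
contact_force: [-0.2, -0.2, 0.2]
width: 0.0912
gripper_force: 0.0
```

```bash
python3 - <<'E'
from h import *
from rig import vision,readout,finder
o=readout.get_obs(); p=wrist_ext(vision.get_image("wrist"),o); t=vision.get_image("top"); s=vision.get_image("scene")
cv2.imwrite("pics/w5.png",p["image"][:,:,::-1]); move([.676,0,.3],-10.5,o)
B={}
for nm,q in (("wrist",p),("top",t),("scene",s)):
    hsv=cv2.cvtColor(q["image"],cv2.COLOR_RGB2HSV); m=cv2.inRange(hsv,(100,150,60),(120,255,255))
    n,l,st,c=cv2.connectedComponentsWithStats(m)
    for i in range(1,n):
        P=ray(q,c[i],.27)
        if st[i,4]>20 and np.hypot(P[0]-.676,P[1])<.08: print(nm,np.round(c[i],1),st[i],np.round(P,4)); B[nm]=c[i]
    if nm!="scene":
        m=cv2.inRange(hsv,(5,170,100),(18,255,255)); n,l,st,c=cv2.connectedComponentsWithStats(m)
        for i in range(1,n):
            P=ray(q,c[i],.069)
            if st[i,4]>60 and np.hypot(P[0]-.592,P[1]-.015)<.04:
                W=np.array([ray(q,a,.069)[:2] for a in np.argwhere(l==i)[:,::-1]])*1000
                print(nm,"cassette",st[i,4],[np.round(a,1) for a in cv2.minAreaRect(np.float32(W))])
import itertools
for a,b in itertools.combinations(B,2):
    X={"wrist":p,"top":t,"scene":s}; print(a,b,np.round(tri(X[a],B[a],X[b],B[b]),4))
E
```

```text
shift [0.0896 0.0253 0.0993] turn [-0.0012  0.      0.0042] tcp [ 0.6353 -0.0837  0.3994]
wrist [295.7  97.3] [288  67  16  61 786] [ 0.6865 -0.0007  0.27  ]
wrist cassette 993 [array([592.6,  16.1]), array([48. , 55.3]), np.float64(78.8)]
top [277.4 118. ] [268 115  20   7  74] [ 6.867e-01 -5.000e-04  2.700e-01]
top cassette 220 [array([590.6,  17. ]), array([44.8, 50.7]), np.float64(79.5)]
scene [220.9 102.1] [214  98  15   9  53] [ 0.6848 -0.0017  0.27  ]
wrist top [ 6.864e-01 -6.000e-04  2.709e-01]
wrist scene [ 0.6854 -0.0014  0.27  ]
top scene [ 0.6857 -0.0012  0.2701]
```

View pics/w5.png

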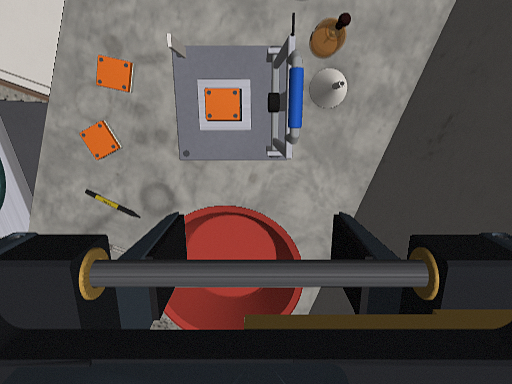

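The wrist view shows the cassette squarely on the pad at (222,104), with a clear rim all round, and the blue handle at (296,97). Next I'll grasp the handle from above.

Request:
drive_tool:
  plan:
    - [[0.04, 0.015, 0, 0, 0, 0], [0.075, 0.03, 0, 0, 0, 0], [0.0904, 0.0346, 0.01, 0, 0, 0], [0.0904, 0.0346, 0.05, 0, 0, 0], [0.0904, 0.0346, 0.09, 0, 0, 0], [0.0904, 0.0346, 0.12, 0, 0, 0], [0.0904, 0.0346, 0.14, 0, 0, 0], [0.0904, 0.0346, 0.149, 0, 0, 0], [0.0904, 0.0346, 0.149, 0, 0, 0], [0.0904, 0.0346, 0.149, 0, 0, 0]]

```text
time_s: 15.5
tool_pos: [0.6862, -0.0012, 0.2523]
eef_rot: [0.0, 0.768, 0.64, 0.0]
contact_force: [0.5, -0.9, 0.4]
width: 0.0913
gripper_force: 0.0
```

Request:
drive_tool:
  plan:
    - [[0, 0, 0, 0, 0, 0], [0, 0, 0, 0, 0, 0], [0, 0, 0, 0, 0, 0], [0, 0, 0, 0, 0, 0], [0, 0, 0, 0, 0, 0], [0, 0, 0, 0, 0, 0], [0, 0, 0, 0, 0, 0], [0, 0, 0, 0, 0, 0], [0, 0, 0, 0, 0, 0], [0, 0, 0, 0, 0, 0]]
  gripper: 1
  squeeze: 20

```text
time_s: 16.5
tool_pos: [0.6858, -0.0011, 0.2512]
eef_rot: [0.0, 0.768, 0.64, 0.0]
contact_force: [1.5, -0.3, 0.6]
width: 0.0142
gripper_force: 0.5
```

```bash
cat > arc.py <<'E'
from h import *
from rig import readout
import sys
o=readout.get_obs(); w,x,y,z=o["eef_rot"]; A=R.from_quat([x,y,z,w]).as_matrix()
d=o["tool_pos"]-np.array([.5922,.0156,0]); fx=d[0]*.983-d[1]*.182; fy=d[0]*.182+d[1]*.983; hz=o["tool_pos"][2]+.019
print("fix x,y,handle z",np.round([fx,fy,hz],4),"theta by angle",np.arctan2(hz-.077,.085-fx),"r",np.hypot(hz-.077,.085-fx),"tooly deg",np.degrees(np.arctan2(A[1,1],A[0,1])),"F",o["contact_force"],"w",o["width"])
r=float(sys.argv[2]) if len(sys.argv)>2 else .190
for th in eval(sys.argv[1]):
    X=.085-r*np.cos(th); Z=.077+r*np.sin(th)
    print(th,"rel y,z",np.round([X-fx,hz-Z],4))
E
python3 arc.py "np.arange(1.6,-.01,-.1)"
```

```text
fix x,y,handle z [0.0951 0.0006 0.2702] theta by angle 1.6228938208436405 r 0.1934934595002015 tooly deg -10.370312703559282 F [ 1.51558047 -0.26629983  0.63181298] w 0.014228755125189639
1.6 rel y,z [-0.0045  0.0033]
1.5 rel y,z [-0.0235  0.0037]
1.4 rel y,z [-0.0424  0.006 ]
1.2999999999999998 rel y,z [-0.0609  0.0102]
1.1999999999999997 rel y,z [-0.0789  0.0161]
1.0999999999999996 rel y,z [-0.0963  0.0239]
0.9999999999999996 rel y,z [-0.1127  0.0334]
0.8999999999999995 rel y,z [-0.1282  0.0444]
0.7999999999999994 rel y,z [-0.1425  0.0569]
0.6999999999999993 rel y,z [-0.1554  0.0708]
0.5999999999999992 rel y,z [-0.1669  0.0859]
0.4999999999999991 rel y,z [-0.1768  0.1021]
0.399999999999999 rel y,z [-0.1851  0.1192]
0.29999999999999893 rel y,z [-0.1916  0.1371]
0.19999999999999885 rel y,z [-0.1963  0.1555]
0.09999999999999876 rel y,z [-0.1991  0.1743]
-1.3322676295501878e-15 rel y,z [-0.2001  0.1932]
```

Request:
drive_tool:
  plan:
    - [[0, 0, 0, 0, 0, 0], [0, 0, 0, 0, 0, 0], [0, -0.004, 0, 0, 0, 0], [0, -0.013, 0, 0, 0, 0], [0, -0.0235, 0.0005, 0, 0, 0], [0, -0.033, 0.0015, 0, 0, 0], [0, -0.0424, 0.003, 0, 0, 0], [0, -0.052, 0.0048, 0, 0, 0], [0, -0.0609, 0.007, 0, 0, 0], [0, -0.0609, 0.007, 0, 0, 0]]

```text
time_s: 17.5
tool_pos: [0.6244, 0.0102, 0.2439]
eef_rot: [-0.001, 0.768, 0.64, -0.0]
contact_force: [-1.3, 0.7, 1.1]
width: 0.0134
gripper_force: 20.0
```

```bash
python3 arc.py "np.arange(1.2,.35,-.1)"; python3 -c "
from rig import readout;print(readout.get_obs()['gripper_force'])"
```

```text
fix x,y,handle z [0.0327 0.0006 0.2629] theta by angle 1.2964148070754287 r 0.1931274222931868 tooly deg -10.36056163155678 F [-1.28669101  0.70148657  1.06158371] w 0.01341960016861274
1.2 rel y,z [-0.0165  0.0088]
1.0999999999999999 rel y,z [-0.0339  0.0166]
0.9999999999999998 rel y,z [-0.0503  0.026 ]
0.8999999999999997 rel y,z [-0.0658  0.0371]
0.7999999999999996 rel y,z [-0.08    0.0496]
0.6999999999999995 rel y,z [-0.093   0.0635]
0.5999999999999994 rel y,z [-0.1045  0.0786]
0.49999999999999933 rel y,z [-0.1144  0.0948]
0.39999999999999925 rel y,z [-0.1227  0.1119]
20.00024825334549
```

Request:
drive_tool:
  plan:
    - [[0, -0.0165, 0.0053, 0, 0, 0], [0, -0.0339, 0.013, 0, 0, 0], [0, -0.0503, 0.0225, 0, 0, 0], [0, -0.0658, 0.0336, 0, 0, 0], [0, -0.08, 0.0461, 0, 0, 0], [0, -0.093, 0.06, 0, 0, 0], [0, -0.1045, 0.0751, 0, 0, 0], [0, -0.1144, 0.0913, 0, 0, 0], [0, -0.1227, 0.1084, 0, 0, 0], [0, -0.1227, 0.1084, 0, 0, 0]]

```text
time_s: 18.5
tool_pos: [0.504, 0.0321, 0.134]
eef_rot: [-0.001, 0.768, 0.64, -0.001]
contact_force: [1.6, 2.1, -2.2]
width: 0.0131
gripper_force: 20.0
```

```bash
python3 arc.py "np.arange(.35,-.03,-.05)"
```

```text
fix x,y,handle z [-0.0897  0.0002  0.153 ] theta by angle 0.4104401565407256 r 0.19053806570461282 tooly deg -10.366287948350708 F [ 1.64535636  2.0887647  -2.15637422] w 0.013130824689891407
0.35 rel y,z [-0.0038  0.0109]
0.3 rel y,z [-0.0068  0.0199]
0.25 rel y,z [-0.0094  0.029 ]
0.2 rel y,z [-0.0115  0.0383]
0.15000000000000002 rel y,z [-0.0132  0.0476]
0.10000000000000003 rel y,z [-0.0143  0.0571]
0.050000000000000044 rel y,z [-0.015   0.0665]
5.551115123125783e-17 rel y,z [-0.0153  0.076 ]
```

Request:
drive_tool:
  plan:
    - [[0, -0.002, 0.0045, 0, 0, 0], [0, -0.0038, 0.009, 0, 0, 0], [0, -0.0053, 0.0135, 0, 0, 0], [0, -0.0068, 0.018, 0, 0, 0], [0, -0.0081, 0.0225, 0, 0, 0], [0, -0.0094, 0.027, 0, 0, 0], [0, -0.0105, 0.032, 0, 0, 0], [0, -0.0115, 0.0365, 0, 0, 0], [0, -0.0122, 0.04, 0, 0, 0], [0, -0.0122, 0.04, 0, 0, 0]]

```text
time_s: 19.5
tool_pos: [0.4929, 0.0342, 0.0953]
eef_rot: [-0.0, 0.768, 0.64, -0.0]
contact_force: [-3.3, 0.7, 0.3]
width: 0.0135
gripper_force: 20.0
```

```bash
python3 arc.py "[.16,.13,.1,.07,.04,.02,0]"
```

```text
fix x,y,handle z [-0.101   0.0002  0.1143] theta by angle 0.19779929438280033 r 0.18969473048885566 tooly deg -10.367688240810818 F [-3.26848317  0.65120556  0.33315138] w 0.01353280402116207
0.16 rel y,z [-0.0016  0.007 ]
0.13 rel y,z [-0.0024  0.0126]
0.1 rel y,z [-0.0031  0.0183]
0.07 rel y,z [-0.0035  0.024 ]
0.04 rel y,z [-0.0039  0.0297]
0.02 rel y,z [-0.004   0.0335]
0 rel y,z [-0.004   0.0373]
```

Request:
drive_tool:
  plan:
    - [[0, -0.0008, 0.0035, 0, 0, 0], [0, -0.0014, 0.0065, 0, 0, 0], [0, -0.002, 0.0095, 0, 0, 0], [0, -0.0024, 0.012, 0, 0, 0], [0, -0.0028, 0.0145, 0, 0, 0], [0, -0.003, 0.017, 0, 0, 0], [0, -0.0033, 0.0195, 0, 0, 0], [0, -0.0034, 0.022, 0, 0, 0], [0, -0.0036, 0.0245, 0, 0, 0], [0, -0.0036, 0.0245, 0, 0, 0]]

```text
time_s: 20.5
tool_pos: [0.4899, 0.0348, 0.0712]
eef_rot: [0.0, 0.768, 0.64, 0.0]
contact_force: [1.2, -2.5, 1.3]
width: 0.0139
gripper_force: 20.0
```

```bash
python3 arc.py "[.06,.04,.02,0,-.02]"; python3 - <<'E'
from h import *
from rig import vision
s=vision.get_image("scene");t=vision.get_image("top"); c=[cv2.resize(s["image"][130:220,185:305],(480,360),interpolation=cv2.INTER_CUBIC)]
cv2.imwrite("pics/s6.png",np.hstack(c)[:,:,::-1])
E
```

```text
fix x,y,handle z [-0.104   0.0002  0.0902] theta by angle 0.06946498849596222 r 0.18950545399285393 tooly deg -10.36799939661903 F [ 1.24527637 -2.46565217  1.26380663] w 0.013871152414786038
0.06 rel y,z [-0.0006  0.0018]
0.04 rel y,z [-0.0008  0.0056]
0.02 rel y,z [-0.0009  0.0094]
0 rel y,z [-0.001   0.0132]
-0.02 rel y,z [-0.0009  0.017 ]
```

Request:
drive_tool:
  plan:
    - [[0, -0.0002, 0.0015, 0, 0, 0], [0, -0.0004, 0.003, 0, 0, 0], [0, -0.0006, 0.0045, 0, 0, 0], [0, -0.0007, 0.006, 0, 0, 0], [0, -0.0008, 0.0075, 0, 0, 0], [0, -0.0009, 0.009, 0, 0, 0], [0, -0.0009, 0.009, 0, 0, 0], [0, -0.0009, 0.009, 0, 0, 0]]

```text
time_s: 21.4
tool_pos: [0.4895, 0.0349, 0.0625]
eef_rot: [0.0, 0.768, 0.64, 0.001]
contact_force: [4.4, -4.2, 3.9]
width: 0.0134
gripper_force: 20.0
```

```bash
cat > press.py <<'E'
from h import *
from rig import vision,readout
F=[];w=[]
for i in range(8):
    o=readout.get_obs(); F.append(o["contact_force"]); w=vision.get_image(["wrist","scene","top"][i%3]) if i<7 else w
    if i==0: W=w
    if i==1: S=w
print("F mean",np.mean(F,0),"sd",np.std(F,0))
c=[W["image"],cv2.resize(S["image"][150:220,210:270],(329,384),interpolation=cv2.INTER_CUBIC)]
cv2.imwrite("pics/p.png",cv2.resize(np.hstack(c),(800,366))[:,:,::-1])
E
python3 arc.py "[.02,0,-.02]"; python3 press.py
```

```text
fix x,y,handle z [-0.1045  0.0003  0.0815] theta by angle 0.02376468827769442 r 0.18950723902987837 tooly deg -10.369303662325558 F [ 4.44867921 -4.22021836  3.89905057] w 0.013441535816286015
0.02 rel y,z [-0.0005  0.0007]
0 rel y,z [-0.0005  0.0045]
-0.02 rel y,z [-0.0005  0.0083]
F mean [ 4.00567939 -4.47377115  3.80156331] sd [0.30863879 0.52059845 0.44159979]
```

View pics/p.png

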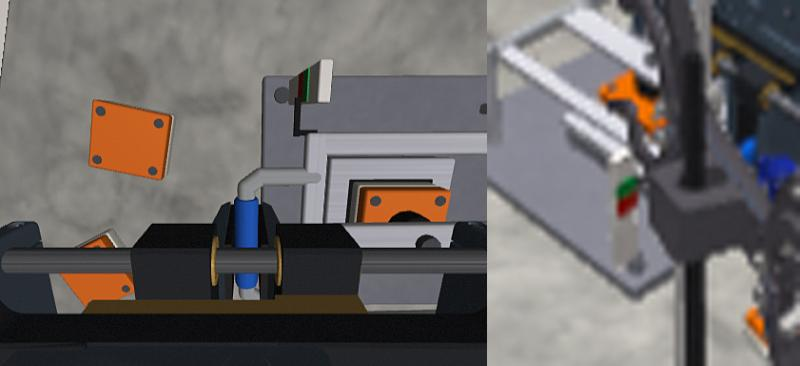

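The wrist panel shows the foot on the cassette, the gauge post at (312,82) with green and red bands, and the dark pointer near (298,110). It can't be read directly, so I'll project the gauge geometry into the wrist image for comparison.

```bash
python3 - <<'E'
from h import *
from rig import vision,readout
o=readout.get_obs(); p=wrist_ext(vision.get_image("wrist"),o); np.save("pics/w7.npy",p["image"])
Q=lambda x,y,z:[.5924+.983*x+.182*y,.0157-.182*x+.983*y,z]
P=lambda x,y,z:np.round(proj(p,[Q(x,y,z)])[0]*.951).astype(int).tolist()   # panel px
print("base FL corner",P(-.1025,.1,.012),P(-.1,.1,.012))
for z in (.102,.083,.071,.012): print("post front-inner/outer, back-inner, z",z,P(-.079,.079,z),P(-.079,.097,z),P(-.061,.079,z))
for z in (.045,.04,.035,.03): print("plate FL corner",z,P(-.045,.042,z),"cassette FL top",P(-.028,.025,z+.024))
for th in (.12,.08,.04,0): print("handle L end",th,P(.085-.19*np.cos(th),.028,.077+.19*np.sin(th)),"frame pt r155,y65",P(.085-.155*np.cos(th),.065,.077+.155*np.sin(th)), "y79",P(.085-.155*np.cos(th),.079,.077+.155*np.sin(th)))
im=p["image"]; hsv=cv2.cvtColor(im,cv2.COLOR_RGB2HSV)
sub=hsv[60:145,270:360]; sym=np.full(sub.shape[:2],'.')
sym[sub[...,2]<60]='#'; sym[sub[...,2]>190]='W'
sym[(sub[...,0]>45)&(sub[...,0]<85)&(sub[...,1]>110)]='G'; sym[((sub[...,0]<8)|(sub[...,0]>172))&(sub[...,1]>110)]='R'
for r in range(0,85,2): print(60+r,''.join(sym[r]))
E
```

```text
base FL corner [249, 74] [253, 74]
post front-inner/outer, back-inner, z 0.102 [304, 101] [307, 57] [344, 101]
post front-inner/outer, back-inner, z 0.083 [297, 102] [298, 64] [332, 102]
post front-inner/outer, back-inner, z 0.071 [293, 102] [294, 67] [325, 102]
post front-inner/outer, back-inner, z 0.012 [280, 104] [281, 78] [304, 104]
plate FL corner 0.045 [334, 160] cassette FL top [371, 195]
plate FL corner 0.04 [332, 159] cassette FL top [368, 192]
plate FL corner 0.035 [330, 158] cassette FL top [365, 190]
plate FL corner 0.03 [328, 156] cassette FL top [362, 188]
handle L end 0.12 [248, 207] frame pt r155,y65 [321, 131] y79 [323, 101]
handle L end 0.08 [247, 202] frame pt r155,y65 [316, 131] y79 [318, 101]
handle L end 0.04 [246, 197] frame pt r155,y65 [313, 130] y79 [315, 102]
handle L end 0 [246, 193] frame pt r155,y65 [310, 129] y79 [312, 102]
60 ..........................................................................................
62 ..........................................................................................
64 ...........................................
[... 3130 characters left out ...]
...................................
132 .....#.................................######.............................................
134 .....##................................######.............................................
136 .....#................................########...............#............................
138 .....#................................##########################..........................
140 .....#................................################....................................
142 .....#................................#######.....###.....................................
144 .....#.............................................#......................................
```

```bash
python3 - <<'E'
from h import *
from rig import vision
s=vision.get_image("scene"); im=s["image"]
Q=lambda x,y,z:[.5924+.983*x+.182*y,.0157-.182*x+.983*y,z]
P=lambda x,y,z:np.round(proj(s,[Q(x,y,z)])[0],1).tolist()
for z in (.102,.083,.071): print("post front inner/outer",z,P(-.079,.079,z),P(-.079,.097,z),P(-.061,.097,z))
print("base FL",P(-.1025,.1,.012))
for th in (.12,.08,.04,0,-.04): c,sn=np.cos(th),np.sin(th);print(th,"handle ends",P(.085-.19*c,.028,.077+.19*sn),P(.085-.19*c,-.028,.077+.19*sn),"frameFL",P(.085-.15*c,.065,.077+.15*sn),"ptr",P(.085-.168*c,.08,.077+.168*sn))
hsv=cv2.cvtColor(im,cv2.COLOR_RGB2HSV); r0,r1,c0,c1=168,208,220,275
sub=hsv[r0:r1,c0:c1]; sym=np.full(sub.shape[:2],'.'); H,S,V=sub[...,0],sub[...,1],sub[...,2]
sym[V<60]='#'; sym[V>170]='W'; sym[(H>45)&(H<85)&(S>90)]='G'; sym[((H<8)|(H>172))&(S>90)]='R'; sym[(H>98)&(H<128)&(S>140)&(V>60)]='B'; sym[(H>=8)&(H<20)&(S>150)]='O'
for r in range(r1-r0): print(r0+r,''.join(sym[r]))
crop=cv2.resize(im[145:215,200:280],(640,560),interpolation=cv2.INTER_CUBIC); cv2.imwrite("pics/fin0.png",crop[:,:,::-1])
E
```

```text
post front inner/outer 0.102 [239.2, 179.4] [234.8, 182.0] [231.1, 179.2]
post front inner/outer 0.083 [239.3, 184.0] [235.0, 186.6] [231.3, 183.8]
post front inner/outer 0.071 [239.4, 186.9] [235.1, 189.4] [231.4, 186.7]
base FL [239.7, 207.2]
0.12 handle ends [256.6, 176.6] [269.2, 169.0] frameFL [239.4, 176.9] ptr [239.6, 181.2]
0.08 handle ends [256.7, 178.5] [269.3, 170.9] frameFL [239.6, 178.4] ptr [239.8, 182.9]
0.04 handle ends [256.8, 180.4] [269.4, 172.8] frameFL [239.7, 179.9] ptr [239.9, 184.6]
0 handle ends [256.8, 182.2] [269.3, 174.6] frameFL [239.8, 181.4] ptr [240.0, 186.2]
-0.04 handle ends [256.7, 184.0] [269.2, 176.4] frameFL [239.8, 182.8] ptr [240.0, 187.8]
168 ....WWWWW...OOOOOOOOOOO.#.######.....#####......#######
169 ......WWWWWW.###..OOOO.....#####.....######.......#####
170 .......WWWWWW###...OOO.....#####...W.######.##.....####
171 .....W..WWWWW...#..OOO.....#####...W.#######.##......##
172 .....WWW..WWWWW....OOO....######...W.#####...####.....#
173 ......WWWW.WWWWW...OOOOOO.######.....#####...#####.....
174 .......WWWW..WWWW...OOOR...#####.....#####..####
[... 1287 characters left out ...]
............####################..##....
197 WWWW......................#########.....##.###...##....
198 WWWWWW....................######....WWW.#...##.........
199 WWWWWWW.....................####.WWWWWWW....###........
200 WWWWWWWW....................###.WWWWWWWW....#.###......
201 WWWWWWWWWW..................###.WWWWWWWWW...#..##......
202 WWWWWWWWWWW.................###.WWWWWWWWW.....###...#..
203 WWWWWWWWWWWW................###.WWWWWWWWW.....###......
204 WWWWWWWWWWWWW............W..###.WWWWWWWWW.....###......
205 WWWWWWWWWWWWWWW........WWW..###.WWWWWWWWW.....###...#..
206 WWWWWWWWWWWWWW.W.....WWWWW..###.WWWWWWWWW.....###....##
207 WWWWWWWWWWWWWWWWW...WWWWW...###.WWWWWWWWW.....###....##
```

```bash
python3 - <<'E'
import cv2,numpy as np
from rig import vision
im=np.mean([vision.get_image("scene")["image"].astype(float) for _ in range(3)],0).astype(np.uint8)
np.save("pics/sc_a.npy",im)
c=cv2.resize(im[166:201,222:266],None,fx=17,fy=17,interpolation=cv2.INTER_CUBIC)
cv2.imwrite("pics/fin1.png",cv2.convertScaleAbs(c,alpha=1.4,beta=15)[:,:,::-1])
E
```

```text
(no output)
```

View pics/fin1.png

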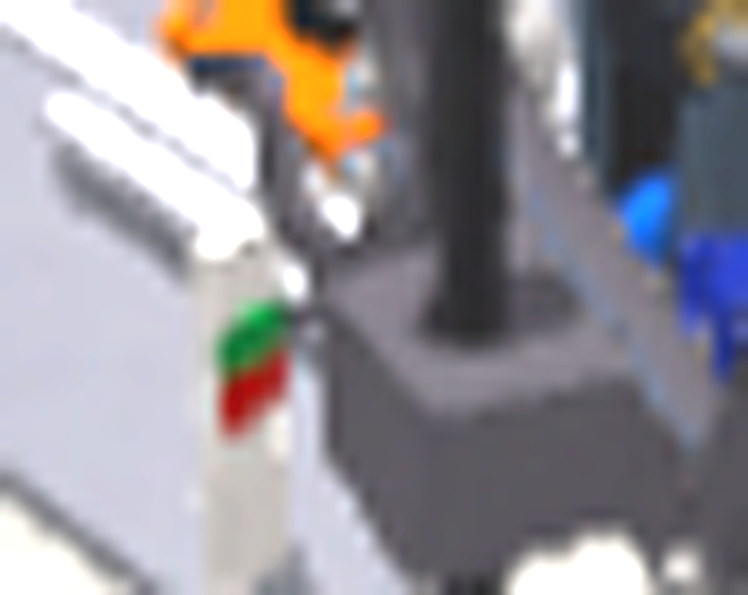

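The pointer's dark tip at (290,312) sits beside the upper part of the green band, which spans about 300–348 there. That puts θ at about +0.025, in agreement with the kinematics (0.024). I'll press about 4.8 mm further.

Request:
drive_tool:
  plan:
    - [[0, -0.0001, 0.0012, 0, 0, 0], [0, -0.0002, 0.0024, 0, 0, 0], [0, -0.0002, 0.0036, 0, 0, 0], [0, -0.0002, 0.0048, 0, 0, 0], [0, -0.0002, 0.0048, 0, 0, 0], [0, -0.0002, 0.0048, 0, 0, 0], [0, -0.0002, 0.0048, 0, 0, 0], [0, -0.0002, 0.0048, 0, 0, 0]]

```text
time_s: 22.8
tool_pos: [0.4895, 0.0349, 0.0579]
eef_rot: [0.001, 0.768, 0.64, 0.001]
contact_force: [3.9, -4.9, 6.0]
width: 0.0132
gripper_force: 20.0
```

```bash
python3 arc.py "[0]"; python3 press.py; python3 - <<'E'
import numpy as np
from rig import vision
a=np.load("pics/sc_a.npy").astype(int); b=np.mean([vision.get_image("scene")["image"].astype(float) for _ in range(3)],0).astype(int)
for n,i in (("before",a),("after",b)):
    print(n)
    for r in range(180,192): print(r,' '.join("%3d/%3d"%(i[r,c].sum()//3,i[r,c,1]-i[r,c,0]) for c in range(236,244)))
E
```

```text
fix x,y,handle z [-0.1045  0.0003  0.0769] theta by angle -0.000761028196552001 r 0.18947454125497398 tooly deg -10.367782197892657 F [ 3.90807363 -4.8829419   6.01599171] w 0.01318411841379494
0 rel y,z [-0.0005 -0.0001]
F mean [ 3.99935202 -4.99550093  5.81756115] sd [0.49864464 0.47657712 0.35922427]
before
180 114/ -3 127/ -3 100/ -3  52/ -3  57/ -2  64/ -3  55/ -3  52/ -3
181 129/ -3 130/ -3 150/ -3 122/ -1  53/ -2  56/ -3  58/ -2  65/ -3
182 129/ -4 128/ -4 149/  0 200/  0  60/ -2  70/ -3  77/ -3  89/ -4
183 124/ 10 116/ 10 102/ 14 140/  0  72/ -1  74/ -4  88/ -5  90/ -5
184  94/ 63  54/103  42/ 45  54/  0  56/ -1  53/ -2  76/ -3  89/ -4
185  41/ 71  40/ 70  52/ 35  67/ -1  97/ -1  54/ -2  52/ -2  78/ -4
186  41/ 68  46/ 37  56/-17  81/  0  73/  0  55/ -3  54/ -2  55/ -2
187  51/ 11  46/-40  57/-79 114/  0  85/  0  55/ -3  55/ -3  56/ -2
188  39/-103  41/-99  63/-73 141/  1 124/  0  56/ -2  55/ -3  56/ -3
189  42/-98  64/-74  98/-40 142/  1 137/ -1  56/ -3  57/ -3  57/ -3
190  65/-72 104/-31 156/ -5 142/  0 138/ -1  57/ -3  57/ -3  57/ -2
191 102/-32 130/ -3 160/ -4 142/  0 139
[... 152 characters left out ...]
-2  59/ -2  65/ -3
182 129/ -4 128/ -4 152/ -1 211/ -1  60/ -2  70/ -3  76/ -4  89/ -4
183 124/ 10 116/  9 110/ 14 193/  0  87/ -1  75/ -3  89/ -5  90/ -5
184  94/ 63  54/103  51/ 42  89/ -1  96/ -1  53/ -2  76/ -3  89/ -4
185  40/ 72  41/ 69  50/ 36  37/ -1  54/ -1  53/ -3  51/ -3  78/ -4
186  40/ 70  46/ 36  55/-17  73/  0  73/  0  55/ -2  54/ -2  55/ -2
187  52/ 12  47/-40  57/-79 114/  0  85/  1  55/ -3  55/ -3  56/ -2
188  40/-101  41/-100  64/-73 141/  0 124/  1  56/ -2  56/ -4  56/ -3
189  44/-97  63/-74  99/-39 142/  1 137/  0  56/ -3  56/ -4  57/ -2
190  64/-73 105/-32 156/ -4 142/  0 139/  0  56/ -2  56/ -2  56/ -2
191 102/-32 131/ -3 160/ -4 143/ -1 139/  0  57/ -3  57/ -2  57/ -2
```

```bash
python3 -c "
from rig import hand_in; print(hand_in())"
```

```text
the job is handed in; nothing more can be done
None
```

I placed the leftmost cassette squarely on the pad and let go of it, then pressed the frame down by its blue handle. It is handed in still held there: the frame is level by the arm's position, the pointer is in the green band, and the handle push reads 5.8 N (about 13 N on the cassette at the 0.45 ratio; 15 N by the frame angle). I never moved the vials, bottles or cylinder, though I did not photograph them again at the end.

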